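Put away the washing-up by the sink

TASK

Put the clean things away: lay the two glass tubes across the wooden drying rack, one cradled in each pair of V-notches and centred across the rails; stand each spice jar in the tray lined in its lid's colour; and stand the dish brush on its bristles in the blue dish. Set everything down rather than dropping it, let go of it all, and leave the grey salt pot where it is.

Things in the scene. Friction and masses are not known exactly. Their poses are not given: they have to be found in the camera images.
- tube_a_center (a point): First glass tube, clear green, lying on the worktop: 22 mm diameter, 120 mm long, closed at its +x end by a blue hexagonal cap 20 mm long and 22 mm across the flats (so it lies level and does not roll on the flat). The point is on the tube's axis, half-way along its length; x runs along the tube towards the cap. About 45 g. The two tubes are alike and either may go in either groove.
- tube_b_center (a point): Second glass tube, clear green, lying on the worktop: 22 mm diameter, 120 mm long, closed at its +x end by a blue hexagonal cap 20 mm long and 22 mm across the flats (so it lies level and does not roll on the flat). The point is on the tube's axis, half-way along its length; x runs along the tube towards the cap. About 45 g. The two tubes are alike and either may go in either groove.
- jar_red_center (a point): Spice jar, amber glass with a red lid, standing upright: body 44 mm diameter, lid 46 mm diameter (the top 20 mm), 70 mm tall overall. The point is at the centre, 35 mm above its underside; z is up. About 170 g.
- jar_yellow_center (a point): Spice jar, amber glass with a yellow lid, standing upright: body 44 mm diameter, lid 46 mm diameter (the top 20 mm), 70 mm tall overall. The point is at the centre, 35 mm above its underside; z is up. About 170 g.
- brush_center (a point): Round wooden dish brush standing on its white bristles: head 56 mm diameter and 24 mm high, with an upright handle post on top, 28 mm diameter, from 24 to 70 mm above its underside. The point is on its axis, 35 mm above its underside; z is up. About 90 g.
- rack: Fixed wooden rack, 64 (x) by 122 (y) by 42 mm high: 10 mm base plank, two 10 mm thick rails along y at x = -25 and +25 mm, 40 mm finger space between. Each rail has 90-degree V-notches at y = -33 and +33 mm, 32 wide, 16 deep; a pair cradles one tube lying along the rack's x. Origin: centre of underside, z up. A cradled tube's axis is 41.6 mm above the worktop.
- tray_red: Fixed square dark-wood tray lined in red, for the jar with the red lid: 78 mm square outside, walls 5 mm thick and 14 mm high, inside 68 mm square, floor 5 mm above the worktop. Origin at the centre of its underside; x and y along its sides, z up. A jar standing in it has its centre 40 mm above the worktop.
- tray_yellow: Fixed square dark-wood tray lined in yellow, for the jar with the yellow lid: 78 mm square outside, walls 5 mm thick and 14 mm high, inside 68 mm square, floor 5 mm above the worktop. Origin at the centre of its underside; x and y along its sides, z up. A jar standing in it has its centre 40 mm above the worktop.
- dish: Fixed round blue ceramic dish for the brush: 100 mm across the rim, 14 mm high, walls 4 mm, flat inner floor about 82 mm across, 5 mm above the worktop. Origin at the centre of its underside, z up. The brush standing in it has its centre 40 mm above the worktop.
- salt: Bystander: loose small grey salt pot, 42 mm across the foot, 60 mm tall, narrowing upwards. Origin at the centre of its underside. To be left where it is.

How it is judged:
By the outcome, as a careful person would: the job done as asked, in the order asked, and still so for the second after the job is handed in, with the robot touching nothing.
It also fails if it takes over 138 s, if anything falls off the work surface, if the arm or the gripper's body presses on something with over 40 N, if the wrist force passes 120 N, or if a joint passes its speed limit or range.

ROBOT

A 7-joint arm with a two-finger parallel gripper is mounted at the origin on the work surface. World frame = base frame: x ahead of the robot, y to its left, z up, the work surface at z = 0. Lengths are in m, angles in rad, forces in N, time in s.
With the tool pointing down it reaches from about 0.35 to 0.775 m from the base axis. Payload 3.1 kg.
Tool frame: the origin (TCP) lies on the centre line of the jaws, within the pads' length; the fingertips stand 25 mm ahead of it and the grasp point (between the pads) lies 6 mm ahead of it; z points along the fingers, y is the line along which they close (so a half turn about z gives the same grasp; the last joint's range is limited). The gripper opens to 85 mm and grips with 20 to 120 N. Pads are 22 mm wide; open, the fingers measure 114 mm over their backs; the gripper's body (76 mm by 85 mm) begins 54 mm behind the grasp point. The pads swing forward as they close: fully open they stand 13 mm farther back than shut.
Start: joints at [1.161, 0.311, 0.014, 1.512, -0.004, 1.319, -0.027], TCP at [0.198, -0.513, 0.256] pointing down, gripper open.
Joint ranges: [-2.7, 2.7], [-0.3, 1.91], [-1.27, 1.3], [0.12, 2.57], [-1.44, 4.58], [0.2, 2.03], [-3.05, 3.05]. Speed limits (rad/s): [2.79, 2.79, 3.14, 3.14, 3.14, 3.14, 3.14].

INTERFACE

Orientations are given as a rotation vector (axis times angle).
In Python, from station import * gives the robot as it stands.
- The arm moves only by the tool play_rows, never from a script. Its argument "commands" is a list of rows, each a list of 3 entries, a list of its own where there are three numbers: the shift along the tool's x, y, z scaled (see below), then the turn, a rotation vector about the tool's x, y, z scaled (see below), then the opening, from 0 (shut) to 1 (fully open). In form: [[[x, y, z], [ax, ay, az], grip], ...]. A call has 1 to 10 rows; each row shifts and turns the commanded pose from where the row before left it, along the tool's axes as they then stand; what a row does not reach is not made up. The controller multiplies each number of a shift by 0.3 m and each number of a turn by 180 degrees. A row lasts 1/12 s, in which the tool goes at most 41.7 mm and 7.16 degrees, less where a joint would pass 70% of its speed; a pose out of reach is approached as far as the arm can. A call with a number of a shift or a turn outside -1 to 1 is refused whole. A call with a gripper value outside its range is refused whole. The fingers move at their own pace and stop on an object; "grip_force" is the grip in N (left out, the last holds). Time passes only in rows, so rows that do not move let the fingers close. It gives the time, the measured TCP pose, the force, the opening and the grip force at its end, in the units of the state.
- sense(): the state, without advancing time (a new reading comes with each control period).
- get_image(name): name is "scene" or "top" or "wrist"; returns a dict with "img" (420x560x3 uint8, blue, green, red), "vfov" (degrees; the focal length in pixels is half the picture's height over the tangent of half this angle, whatever the lens; pixels are square), "cx", "cy" (the principal point, pixels), "pose" (4x4, takes a point from camera to world coordinates). Camera axes: x right, y down, z forward; pixel columns grow to the right and rows downward; lengths in m; the calibration is good to about 2 mm. A picture is of the moment at which its call begins. There is no depth.
- close_job(): hands the job in; it is judged then, once.
The state is a dict: "t": time; "q": joint angles; "joint_vel": joint speeds; "joint_efforts": joint torques, N m; "position": TCP position; "tool_rot": TCP orientation; "ft_force": force on the tool from outside, world axes, zero at the start; "moment": the same for the moment, N m; "finger_gap": finger opening in m; "grip_force": force on a finger pad.
Only numpy, scipy, OpenCV 4.12 (cv2) and the standard library are available. Lean on these libraries where they do the work, as an engineer would, in place of code of your own. Each camera call takes 0.05 s, during which the arm holds its last target. There are 200 camera calls.

## Working session

There is one attempt and no reset: what is moved stays moved. The work goes in short steps, Python scripts to look and compute and a tool call to move; the robot and the scene stay as the last step left them, time stands still between calls to the robot, and variables do not carry over. Pictures are saved under pics/ and viewed, at most 14 in all, crops included, and the job is handed in when it is done.

Besides the shell and the picture viewer there is one more tool, called after "Request:" by a JSON object that holds its "method" and its "body". play_rows: Moves the arm, as the interface text tells. Its arguments: {"type":"object","properties":{"commands":{"type":"array","items":{"type":"array"}},"grip_force":{"type":"number"}},"required":["commands"]}

```bash
mkdir -p pics; ls
python3 - <<'E'
from station import *
import cv2
s=sense(); print({k:s[k] for k in ("t","position","tool_rot","finger_gap","ft_force")})
for n in ("scene","top"):
    d=get_image(n); cv2.imwrite(f"pics/{n}0.png",d["img"]); print(n,d["vfov"],d["cx"],d["cy"],d["pose"])
E
```

```text
pics
{'t': 0.0, 'position': array([ 0.1975461 , -0.51257695,  0.25521543]), 'tool_rot': array([-3.08634304e+00, -5.74140769e-01,  7.64182012e-04]), 'finger_gap': 0.08573702015744807, 'ft_force': array([ 0.29941907, -0.62297333,  0.08449631])}
scene 43.70893299951673 277.99401509225163 210.4988409611467 [[ 0.87273808  0.40454714 -0.27325784  0.85144205]
 [ 0.48798782 -0.70685679  0.51207556 -0.6479588 ]
 [ 0.01400454 -0.58025434 -0.81431491  1.09065996]
 [ 0.          0.          0.          1.        ]]
top 44.263228464299736 279.4244185492852 212.92094972442086 [[-0.00567005 -0.9976507   0.06827108  0.40694534]
 [-0.99986615  0.00670397  0.0149247  -0.01178957]
 [-0.01534732 -0.06817732 -0.99755517  1.32078504]
 [ 0.          0.          0.          1.        ]]
```

View pics/scene0.png

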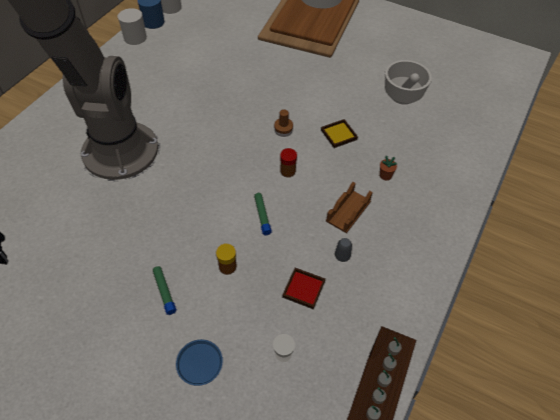

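View pics/top0.png

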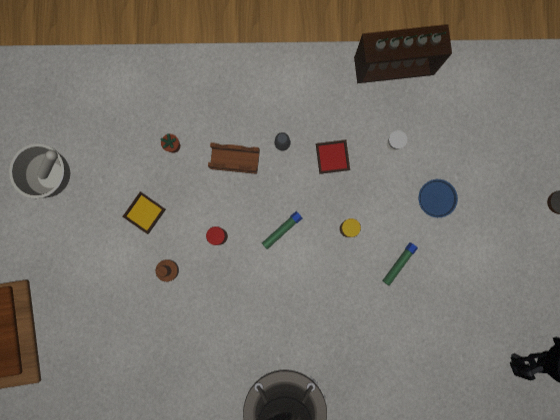

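The top view shows tubes at (282,230) and (400,264), jars red (216,236) and yellow (351,228), brush (167,270), rack (234,158), red tray (333,156), yellow tray (144,213), dish (437,198), salt (283,141). Next I measure these.

```bash
cat > h.py <<'E'
from station import *
import numpy as np, cv2
from scipy.spatial.transform import Rotation as R
def ray(d,u,v):
    f=210/np.tan(np.radians(d["vfov"])/2); P=np.array(d["pose"])
    return P[:3,3],P[:3,:3]@np.array([(u-d["cx"])/f,(v-d["cy"])/f,1.])
def plane(d,u,v,z):
    o,r=ray(d,u,v); return o+r*(z-o[2])/r[2]
def blobs(d,lo,hi,amin=40,roi=None,show=True):
    """HSV mask -> list of (area,centroid,minAreaRect,contour)"""
    m=cv2.inRange(cv2.cvtColor(d["img"],cv2.COLOR_BGR2HSV),np.array(lo),np.array(hi))
    if roi: k=np.zeros_like(m); k[roi[1]:roi[3],roi[0]:roi[2]]=1; m*=k
    m=cv2.morphologyEx(m,cv2.MORPH_CLOSE,np.ones((3,3)))
    out=[]
    for c in cv2.findContours(m,cv2.RETR_EXTERNAL,cv2.CHAIN_APPROX_NONE)[0]:
        M=cv2.moments(c)
        if M["m00"]>amin: out.append((M["m00"],(M["m10"]/M["m00"],M["m01"]/M["m00"]),cv2.minAreaRect(c),c))
    return sorted(out,key=lambda b:-b[0])
GREEN=((45,60,30),(85,255,255)); BLUE=((100,80,40),(125,255,255)); YEL=((20,120,90),(32,255,255))
RED=((0,215,90),(4,255,255)); BROWN=((4,80,30),(18,230,220))
E
python3 - <<'E'
from h import *
d=get_image("top")
for n,c,z in (("green",GREEN,.011),("blue",BLUE,.011),("yel",YEL,.0),("red",RED,0),("brown",BROWN,.02)):
    for b in blobs(d,*c,roi=(100,100,480,300)):
        pts=np.array([plane(d,*p,z)[:2] for p in cv2.boxPoints(b[2])])
        print(n,int(b[0]),np.round(b[1],1),np.round(plane(d,*b[1],z)[:2],3),np.round(b[2][1],1),"box",np.round(pts,3).tolist())
hsv=cv2.cvtColor(d["img"],cv2.COLOR_BGR2HSV)
for p in ((216,236),(333,156),(234,158),(215,150),(351,228),(144,213),(283,141),(167,270),(325,142)): print(p,hsv[p[1],p[0]])
E
```

```text
green 264 [397.1 267. ] [ 0.358 -0.288] [ 7.8 39.2] box [[0.325, -0.25], [0.404, -0.31], [0.392, -0.325], [0.314, -0.265]]
green 254 [278.5 232.7] [0.446 0.01 ] [ 7.6 38.5] box [[0.421, 0.053], [0.487, -0.019], [0.472, -0.032], [0.407, 0.04]]
green 53 [168.1 141.5] [0.683 0.293] [13.6 12.9] box [[0.68, 0.319], [0.707, 0.3], [0.686, 0.271], [0.659, 0.29]]
blue 1092 [437.6 197.8] [ 0.532 -0.394] [37.5 37.5] box [[0.532, -0.326], [0.6, -0.395], [0.531, -0.46], [0.465, -0.392]]
blue 64 [411.3 247.7] [ 0.406 -0.324] [9.6 8. ] box [[0.406, -0.309], [0.422, -0.321], [0.408, -0.34], [0.392, -0.328]]
blue 62 [296.2 216.8] [ 0.486 -0.035] [9.2 7.8] box [[0.489, -0.019], [0.502, -0.033], [0.486, -0.049], [0.472, -0.035]]
yel 620 [143.9 212.4] [0.501 0.357] [25.2 26.4] box [[0.492, 0.403], [0.548, 0.365], [0.51, 0.311], [0.454, 0.35]]
yel 247 [350.8 227.5] [ 0.459 -0.174] [17. 18.] box [[0.481, -0.152], [0.48, -0.198], [0.437, -0.197], [0.437, -0.151]]
brown 1147 [233.9 158. ] [0.637 0.123] [49.3 26. ] box [[0.611, 0.19], [0.678, 0.184], [0.664, 0.058], [0.597, 0.065]]
brown 843 [143.2 212.4] [0.5   0.353] [30. 30.] box [[0.49, 0.406], [0.553, 0.363], [0.509, 0.3], [0.447, 0.343]]
brown 343 [166.3 270.2] [0.354 0.293] [21. 21.] box [[0.379, 0.319], [0.379, 0.266], [0.326, 0.266], [0.327, 0.319]]
brown 154 [170.5 143.9] [0.675 0.285] [17. 18.] box [[0.701, 0.31], [0.7, 0.264], [0.656, 0.263], [0.657, 0.309]]
(216, 236) [  1 184 126]
(333, 156) [  0 182 123]
(234, 158) [ 12 146  96]
(215, 150) [ 10 142  90]
(351, 228) [ 24 194 155]
(144, 213) [ 23 214 154]
(283, 141) [105  27  75]
(167, 270) [ 13 110  58]
(325, 142) [10 39 78]
```

```bash
cat >> h.py <<'E'
RED=((0,150,60),(4,255,255))
def pose():
    s=sense(); return np.array(s["position"]),R.from_rotvec(s["tool_rot"]),s
def go(p,yaw):
    """turn units (first), then shift units in tool axes after the turn, and rows needed"""
    q,r,s=pose(); t=R.from_euler("z",yaw,degrees=True)*R.from_euler("x",180,degrees=True)
    w=(r.inv()*t).as_rotvec()/np.pi; d=t.inv().apply(np.array(p)-q)/.3
    print("turn",np.round(w,4),"rows>=%.1f"%(np.linalg.norm(w)/.0397),"shift",np.round(d,4),"rows>=%.1f"%(np.linalg.norm(d)/.139),"t",round(s["t"],2),"pos",np.round(q,4),"gap",round(s["finger_gap"],4))
E
python3 - <<'E'
from h import *
d=get_image("wrist"); q,r,s=pose()
P=np.array(d["pose"]); print(d["vfov"],d["cx"],d["cy"]); print(np.round(r.inv().apply(P[:3,3]-q),4)); print(np.round(r.inv().as_matrix()@P[:3,:3],3))
go((.365,-.294,.2),-37)
E
```

```text
61.47475984890262 275.3899948865823 212.24008835023193
[ 0.0662  0.0007 -0.1168]
[[ 0.001 -0.965 -0.264]
 [ 1.     0.001  0.   ]
 [-0.    -0.264  0.965]]
turn [-4.000e-04  3.000e-04  3.227e-01] rows>=8.1 shift [ 0.0066 -0.9183  0.1854] rows>=6.7 t 0.2 pos [ 0.1976 -0.5128  0.2556] gap 0.0849
```

Request:
{"method": "play_rows", "body": {"commands": [[[0, 0, 0.02], [0, 0, 0.036], 1], [[0, 0, 0.02], [0, 0, 0.036], 1], [[0, 0, 0.02], [0, 0, 0.036], 1], [[0, 0, 0.02], [0, 0, 0.036], 1], [[0, 0, 0.02], [0, 0, 0.036], 1], [[0, 0, 0.02], [0, 0, 0.036], 1], [[0, 0, 0.02], [0, 0, 0.036], 1], [[0, 0, 0.02], [0, 0, 0.036], 1], [[0, 0, 0.02], [0, 0, 0.036], 1]]}}

```text
t: 0.95
position: [0.1977, -0.513, 0.2017]
tool_rot: [-2.974, 1.011, 0.001]
ft_force: [0.1, -0.1, -0.2]
finger_gap: 0.0853
grip_force: 0.0
```

Request:
{"method": "play_rows", "body": {"commands": [[[0, -0.115, 0], [0, 0, 0], 0.7], [[0, -0.115, 0], [0, 0, 0], 0.7], [[0, -0.115, 0], [0, 0, 0], 0.7], [[0, -0.115, 0], [0, 0, 0], 0.7], [[0, -0.115, 0], [0, 0, 0], 0.7], [[0, -0.115, 0], [0, 0, 0], 0.7], [[0, -0.115, 0], [0, 0, 0], 0.7], [[0, -0.115, 0], [0, 0, 0], 0.7], [[0, 0, 0], [0, 0, 0], 0.7], [[0, 0, 0], [0, 0, 0], 0.7]]}}

```text
t: 1.78
position: [0.3664, -0.2911, 0.2022]
tool_rot: [-2.98, 0.994, 0.0]
ft_force: [-0.8, -0.9, -0.2]
finger_gap: 0.0601
grip_force: 0.0
```

```bash
cat >> h.py <<'E'
def tube(d,z=.011):
    """tube centre and yaw from green body + blue cap in wrist view"""
    g=blobs(d,*GREEN,amin=400)[0]
    # keep only the green's axis; cap by nearest blue blob
    caps=[b for b in blobs(d,*BLUE,amin=150)]
    c=min(caps,key=lambda b:np.hypot(*(np.array(b[1])-g[1])))
    G,C=plane(d,*g[1],z+.003)[:2],plane(d,*c[1],z+.003)[:2]
    u=(C-G)/np.linalg.norm(C-G); print("green",np.round(G,4),"cap",np.round(C,4),"dist",round(np.linalg.norm(C-G),4))
    return G+10e-3*u, np.degrees(np.arctan2(u[1],u[0]))
E
python3 - <<'E'
from h import *
d=get_image("wrist"); cv2.imwrite("pics/w1.png",d["img"])
c,y=tube(d); print(c,y); go((*c,.029),y)
E
```

```text
green [ 0.3597 -0.2877] cap [ 0.406  -0.3228] dist 0.0581
[ 0.36768471 -0.29375424] -37.1078796850028
turn [ 0.0002  0.0001 -0.0001] rows>=0.0 shift [ 0.0086 -0.0036  0.5773] rows>=4.2 t 1.83 pos [ 0.365  -0.2931  0.2022] gap 0.0597
```

View pics/w1.png

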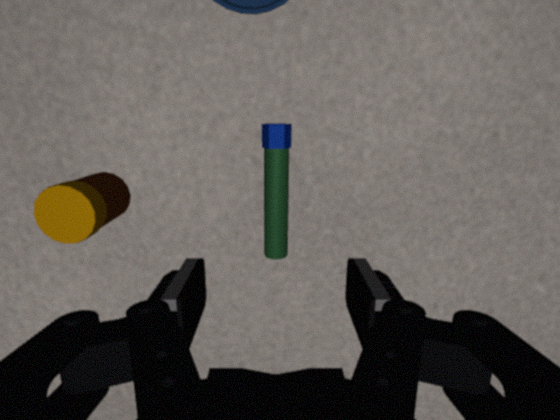

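The wrist view shows the tube vertical at (276,190), with its cap on top at (276,136), between the fingers. Descending.

Request:
{"method": "play_rows", "body": {"commands": [[[0.0086, -0.0036, 0.127], [0, 0, 0], 0.7], [[0, 0, 0.13], [0, 0, 0], 0.7], [[0, 0, 0.13], [0, 0, 0], 0.7], [[0, 0, 0.1], [0, 0, 0], 0.7], [[0, 0, 0.05], [0, 0, 0], 0.7], [[0, 0, 0.03], [0, 0, 0], 0.7], [[0, 0, 0.01], [0, 0, 0], 0.7], [[0, 0, 0], [0, 0, 0], 0], [[0, 0, 0], [0, 0, 0], 0], [[0, 0, 0], [0, 0, 0], 0]], "grip_force": 30}}

```text
t: 2.67
position: [0.3685, -0.2953, 0.0306]
tool_rot: [2.976, -1.004, 0.005]
ft_force: [-0.3, 0.2, 0.2]
finger_gap: 0.024
grip_force: 0.1
```

Request:
{"method": "play_rows", "body": {"commands": [[[0, 0, 0], [0, 0, 0], 0], [[0, 0, 0], [0, 0, 0], 0], [[0, 0, 0], [0, 0, 0], 0], [[0, 0, 0], [0, 0, 0], 0], [[0, 0, -0.03], [0, 0, 0], 0], [[0, 0, -0.08], [0, 0, 0], 0], [[0, 0, -0.13], [0, 0, 0], 0], [[0, 0, -0.13], [0, 0, 0], 0], [[0, 0, -0.13], [0, 0, 0], 0], [[0, 0, -0.08], [0, 0, 0], 0]]}}

```text
t: 3.5
position: [0.3687, -0.2949, 0.2079]
tool_rot: [2.975, -1.002, 0.009]
ft_force: [0.5, -1.2, 0.4]
finger_gap: 0.0209
grip_force: 29.5
```

Run:
```python
from h import *
s=sense(); print(s["finger_gap"],s["grip_force"])
go((.637-.06,.123,.2),-6)
```

```text
0.020896367401756582 29.540124535560608
turn [ 0.0005 -0.0019 -0.1735] rows>=4.4 shift [ 0.5451 -1.4579  0.0264] rows>=11.2 t 3.5 pos [ 0.3687 -0.2949  0.2079] gap 0.0209
```

Request:
{"method": "play_rows", "body": {"commands": [[[0, 0, 0], [0, 0, -0.0345], 0], [[0, 0, 0], [0, 0, -0.0345], 0], [[0, 0, 0], [0, 0, -0.0345], 0], [[0, 0, 0], [0, 0, -0.0345], 0], [[0, 0, 0], [0, 0, -0.0345], 0]]}}

```text
t: 3.92
position: [0.3672, -0.2938, 0.2036]
tool_rot: [-3.137, 0.161, 0.0]
ft_force: [-0.4, 0.2, -0.6]
finger_gap: 0.0209
grip_force: 29.5
```

Request:
{"method": "play_rows", "body": {"commands": [[[0.06, -0.124, 0], [0, 0, 0], 0], [[0.065, -0.124, 0], [0, 0, 0], 0], [[0.065, -0.124, 0], [0, 0, 0], 0], [[0.065, -0.124, 0], [0, 0, 0], 0], [[0.065, -0.124, 0], [0, 0, 0], 0], [[0.065, -0.124, 0], [0, 0, 0], 0], [[0.065, -0.124, 0], [0, 0, 0], 0], [[0.065, -0.124, 0], [0, 0, 0], 0], [[0.065, -0.124, 0], [0, 0, 0], 0], [[0, 0, 0], [0, 0, 0], 0]]}}

```text
t: 4.75
position: [0.5777, 0.03, 0.2034]
tool_rot: [-3.128, 0.147, -0.004]
ft_force: [0.0, 1.7, -0.7]
finger_gap: 0.0208
grip_force: 29.6
```

Run:
```python
from h import *
d=get_image("wrist"); cv2.imwrite("pics/w2.png",d["img"])
go((.637,.123,.2),-6)
for b in blobs(d,*BROWN,amin=800): print(int(b[0]),np.round(b[1]),b[2],[np.round(plane(d,*p,.04)[:2],3).tolist() for p in cv2.boxPoints(b[2])])
```

```text
turn [-0.0015  0.0001  0.0023] rows>=0.1 shift [ 0.1683 -0.3461  0.0104] rows>=2.8 t 4.8 pos [0.5759 0.025  0.2031] gap 0.0211
11177 [158. 135.] ((148.96090698242188, 135.08810424804688), (166.92332458496094, 78.29752349853516), 0.7252242565155029) [[0.616, 0.197], [0.674, 0.181], [0.661, 0.055], [0.602, 0.063]]
8990 [459.  99.] ((461.01922607421875, 99.09616088867188), (95.50856018066406, 108.64832305908203), 78.69007110595703) [[0.673, -0.069], [0.68, -0.146], [0.612, -0.165], [0.603, -0.084]]
1567 [487. 295.] ((491.82208251953125, 297.36871337890625), (57.02101135253906, 50.92655563354492), 44.19307327270508) [[0.479, -0.117], [0.51, -0.145], [0.47, -0.183], [0.435, -0.155]]
```

View pics/w2.png

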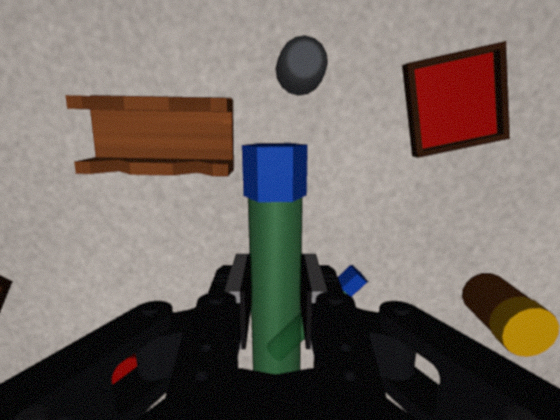

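The rack is at left: far rail (67–232, ~103), near rail (76–233, ~168). The red tray is at (458,98) and the tube is held straight. I'll zoom in for the rail corners.

Run:
```python
import cv2
i=cv2.imread("pics/w2.png")[85:185,55:247]; cv2.imwrite("pics/w2c.png",cv2.convertScaleAbs(cv2.resize(i,None,fx=4,fy=4,interpolation=cv2.INTER_CUBIC),alpha=1.8))
```

```text
(no output)
```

View pics/w2c.png

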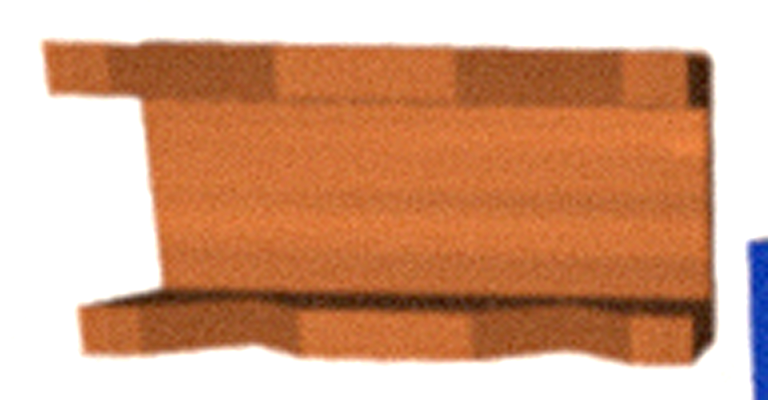

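```bash
cat > rk.py <<'E'
from h import *
E
python3 - <<'E'
from h import *
d=get_image("wrist")
c=np.array([(44,41),(687,52),(693,362),(85,354),(50,94),(687,106),(693,317),(79,306)])/4+(55,85)
p=np.array([plane(d,u,v,.042)[:2] for u,v in c]); print(np.round(p,4).tolist())
C=p.mean(0); y=(p[0]-p[1]+p[3]-p[2]+p[4]-p[5]+p[7]-p[6])/4; print("centre",C,"len",np.linalg.norm(y),"widths",np.linalg.norm(p[0]-p[3]),np.linalg.norm(p[1]-p[2]))
u=y/np.linalg.norm(y); print("rack x yaw",np.degrees(np.arctan2(u[1],u[0]))-90)
A=C+.033*u; B=C-.033*u; print("groove+",A,"groove-",B)
n=np.array([(108,70),(273,70),(456,80),(621,80),(137,330),(297,330),(470,335),(630,335)])/4+(55,85)
n=np.array([plane(d,a,b,.042)[:2] for a,b in n]); print("notch mids",((n[0]+n[1]+n[4]+n[5])/4).round(4),((n[2]+n[3]+n[6]+n[7])/4).round(4))
go((*A,.12),np.degrees(np.arctan2(u[1],u[0]))-90)
w=blobs(d,*GREEN,amin=400)[0]; print(w[1],w[2])
E
```

```text
[[0.672, 0.1731], [0.6584, 0.0533], [0.6001, 0.0599], [0.6133, 0.1799], [0.6625, 0.1744], [0.6487, 0.0546], [0.609, 0.0587], [0.6227, 0.1788]]
centre [0.63582736 0.11657726] len 0.12073605697646066 widths 0.059110874439202966 0.05863519633278309
rack x yaw -6.4637614349440895
groove+ [0.63954233 0.14936749] groove- [0.6321124  0.08378703]
notch mids [0.6398 0.1498] [0.6321 0.0846]
turn [-0.0003  0.0004  0.0033] rows>=0.1 shift [ 0.1653 -0.4501  0.2766] rows>=4.0 t 4.85 pos [0.5751 0.0208 0.203 ] gap 0.0204
(275.64665015405063, 285.44932439235583) ((275.9619445800781, 286.3362731933594), (175.42495727539062, 52.994590759277344), 89.18154907226562)
```

Run:
```python
from h import *
get_image("wrist"); d=get_image("wrist")
old=dict(d); old["img"]=cv2.imread("pics/w2.png")
a=blobs(old,*BROWN,amin=8000,roi=(0,0,300,200))[0]; b=blobs(d,*BROWN,amin=8000,roi=(0,0,300,200))[0]
print(a[0],a[1],b[0],b[1])
sh=np.array(b[1])-a[1]
c=np.array([(44,41),(687,52),(693,362),(85,354),(50,94),(687,106),(693,317),(79,306)])/4+(55,85)+sh
p=np.array([plane(d,u,v,.042)[:2] for u,v in c])
C=p.mean(0); y=(p[0]-p[1]+p[3]-p[2]+p[4]-p[5]+p[7]-p[6])/4
u=y/np.linalg.norm(y); yaw=np.degrees(np.arctan2(u[1],u[0]))-90; print("centre",C,"yaw",yaw)
A=C+.033*u; B=C-.033*u; print("groove+",A,"groove-",B)
go((*A,.12),yaw)
# tube offset in hand: cap/body boundary of held tube; grasp plane z
q,r,s=pose(); g=blobs(d,*GREEN,amin=4000)[0]; k=[x for x in blobs(d,*BLUE,amin=1500)][0]
for n,pt in (("green top",(g[1][0],g[3][:,0,1].min())),("cap bottom",(k[1][0],k[3][:,0,1].max())),("cap top",(k[1][0],k[3][:,0,1].min()))):
    # at depth of tube top surface (tool z ~ -.018+... ) held axis z = tcp-.018
    print(n,pt,np.round(r.inv().apply(plane(d,*pt,q[2]-.0195+.011)-q),4))
```

```text
11177.5 (158.3564899724148, 134.53956609259674) 11414.0 (140.00442439109864, 133.17896150925762)
centre [0.63761146 0.12158567] yaw -6.990323141354779
groove+ [0.64162762 0.15434038] groove- [0.63359531 0.08883097]
turn [0.0005 0.0003 0.0041] rows>=0.1 shift [ 0.1662 -0.4838  0.2768] rows>=4.2 t 4.95 pos [0.5745 0.0163 0.203 ] gap 0.0208
green top (275.5584837836746, np.int32(198)) [ 0.0377 -0.0006  0.0085]
cap bottom (274.54272583656467, np.int32(202)) [ 0.0362 -0.0009  0.0085]
cap top (274.54272583656467, np.int32(143)) [ 0.0574 -0.001   0.0084]
```

Request:
{"method": "play_rows", "body": {"commands": [[[0, 0, 0], [0, 0, 0], 0], [[0, 0, 0], [0, 0, 0], 0], [[0, 0, 0], [0, 0, 0], 0], [[0, 0, 0], [0, 0, 0], 0]]}}

```text
t: 5.28
position: [0.5749, 0.0166, 0.2034]
tool_rot: [3.137, -0.172, 0.0]
ft_force: [0.6, -0.0, -0.4]
finger_gap: 0.0209
grip_force: 29.6
```

Run:
```python
from h import *
q,r,s=pose(); print(q,s["joint_vel"].round(3))
d=get_image("wrist")
old=dict(d); old["img"]=cv2.imread("pics/w2.png")
a=blobs(old,*BROWN,amin=8000,roi=(0,0,300,200))[0]; b=blobs(d,*BROWN,amin=8000,roi=(0,0,300,200))[0]
sh=np.array(b[1])-a[1]; print(sh)
c=np.array([(44,41),(687,52),(693,362),(85,354),(50,94),(687,106),(693,317),(79,306)])/4+(55,85)+sh
p=np.array([plane(d,u,v,.042)[:2] for u,v in c])
C=p.mean(0); y=(p[0]-p[1]+p[3]-p[2]+p[4]-p[5]+p[7]-p[6])/4
u=y/np.linalg.norm(y); yaw=np.degrees(np.arctan2(u[1],u[0]))-90; print("centre",C,"yaw",yaw)
x=np.array([u[1],-u[0]]); A=C+.033*u; B=C-.033*u; print("groove+",A,"groove-",B)
go((*(A+.003*x),.10),yaw)
```

```text
[0.57491608 0.01662174 0.20342793] [-0.006  0.004 -0.007 -0.005  0.001 -0.002 -0.   ]
[-19.77365933  -0.1830575 ]
centre [0.63770762 0.12162895] yaw -7.179005577700963
groove+ [0.64183162 0.15437025] groove- [0.63358362 0.08888765]
turn [ 0.0001 -0.      0.0051] rows>=0.1 shift [ 0.1739 -0.4825  0.3446] rows>=4.4 t 5.33 pos [0.575  0.0169 0.2034] gap 0.0209
```

Request:
{"method": "play_rows", "body": {"commands": [[[0.0249, -0.0689, 0.0], [0, 0, 0.005], 0], [[0.0249, -0.0689, 0.0], [0, 0, 0], 0], [[0.0249, -0.0689, 0.0], [0, 0, 0], 0], [[0.0249, -0.0689, 0.0], [0, 0, 0], 0], [[0.0249, -0.0689, 0.08], [0, 0, 0], 0], [[0.0249, -0.0689, 0.13], [0, 0, 0], 0], [[0.0249, -0.0689, 0.13], [0, 0, 0], 0], [[0, 0, 0], [0, 0, 0], 0], [[0, 0, 0], [0, 0, 0], 0], [[0, 0, 0], [0, 0, 0], 0]]}}

```text
t: 6.17
position: [0.6439, 0.1513, 0.1074]
tool_rot: [3.135, -0.195, 0.002]
ft_force: [0.4, -0.5, 0.3]
finger_gap: 0.0209
grip_force: 29.6
```

Request:
{"method": "play_rows", "body": {"commands": [[[0, 0, 0], [0, 0, 0], 0], [[0, 0, 0], [0, 0, 0], 0]]}}

```text
t: 6.33
position: [0.645, 0.1509, 0.1098]
tool_rot: [-3.135, 0.198, -0.009]
ft_force: [-0.1, -0.2, -0.5]
finger_gap: 0.0205
grip_force: 29.6
```

Run:
```python
from h import *
x=np.array([np.cos(np.radians(-7)),np.sin(np.radians(-7))])
A=np.array([.6418,.1544]); go((*(A+.003*x),.0615),-7)
```

```text
turn [-0.0003 -0.0017 -0.0012] rows>=0.1 shift [-0.0022 -0.0103  0.1611] rows>=1.2 t 6.33 pos [0.645  0.1509 0.1098] gap 0.0205
```

Request:
{"method": "play_rows", "body": {"commands": [[[-0.002, -0.0103, 0.05], [0, 0, 0], 0], [[0, 0, 0.04], [0, 0, 0], 0], [[0, 0, 0.03], [0, 0, 0], 0], [[0, 0, 0.02], [0, 0, 0], 0], [[0, 0, 0.012], [0, 0, 0], 0], [[0, 0, 0.008], [0, 0, 0], 0], [[0, 0, 0], [0, 0, 0], 0], [[0, 0, 0], [0, 0, 0], 0], [[0, 0, 0], [0, 0, 0], 0]]}}

```text
t: 7.08
position: [0.6436, 0.1575, 0.0613]
tool_rot: [-3.132, 0.192, -0.004]
ft_force: [-3.3, 1.9, 7.8]
finger_gap: 0.0207
grip_force: 30.5
```

Run:
```python
from h import *
s=sense(); print(s["ft_force"],s["position"])
```

```text
[-3.27092342  1.89784701  7.75546413] [0.64357619 0.15749749 0.06125245]
```

Request:
{"method": "play_rows", "body": {"commands": [[[0, 0, -0.002], [0, 0, 0], 0], [[0, 0, 0], [0, 0, 0], 0.2], [[0, 0, 0], [0, 0, 0], 0.3], [[0, 0, 0], [0, 0, 0], 0.4], [[0, 0, 0], [0, 0, 0], 0.42], [[0, 0, 0], [0, 0, 0], 0.42], [[0, 0, -0.05], [0, 0, 0], 0.42], [[0, 0, -0.1], [0, 0, 0], 0.42], [[0, 0, -0.13], [0, 0, 0], 0.42], [[0, 0, -0.13], [0, 0, 0], 0.42]]}}

```text
t: 7.92
position: [0.642, 0.1545, 0.1819]
tool_rot: [3.134, -0.195, -0.005]
ft_force: [1.4, -0.0, 0.2]
finger_gap: 0.0359
grip_force: 0.0
```

Request:
{"method": "play_rows", "body": {"commands": [[[-0.13, 0.05, 0], [0, 0, 0], 0.7], [[-0.13, 0.05, 0], [0, 0, 0], 0.7], [[0, 0, 0], [0, 0, 0], 0.7], [[0, 0, 0], [0, 0, 0], 0.7], [[0, 0, 0], [0, 0, 0], 0.7], [[0, 0, 0], [0, 0, 0], 0.7]]}}

```text
t: 8.42
position: [0.5637, 0.1353, 0.1827]
tool_rot: [-3.135, 0.195, -0.004]
ft_force: [-0.4, 0.2, -0.1]
finger_gap: 0.0597
grip_force: 0.0
```

Run:
```python
from h import *
d=get_image("wrist"); cv2.imwrite("pics/w3.png",d["img"])
c,y=tube(d,.0416); print(c,y)
go((.445,0.0025,.2),-48)
```

```text
green [0.6333 0.1572] cap [0.6902 0.1509] dist 0.0573
[0.64323319 0.15610422] -6.346728285677993
turn [-0.0006 -0.0006  0.227 ] rows>=5.7 shift [ 0.0642  0.5912 -0.0575] rows>=4.3 t 8.47 pos [0.5639 0.1355 0.1827] gap 0.0596
```

View pics/w3.png

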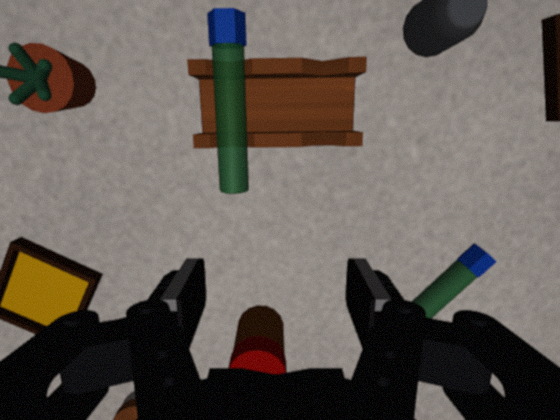

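Tube 1 is cradled in the left groove (228,100), centred over both rails. Next tube: (450,285).

Request:
{"method": "play_rows", "body": {"commands": [[[0, 0, 0], [0, 0, 0.0378], 0.7], [[0, 0, 0], [0, 0, 0.0378], 0.7], [[0, 0, 0], [0, 0, 0.0378], 0.7], [[0, 0, 0], [0, 0, 0.0378], 0.7], [[0, 0, 0], [0, 0, 0.0378], 0.7], [[0, 0, 0], [0, 0, 0.0378], 0.7]]}}

```text
t: 8.97
position: [0.5638, 0.1358, 0.1824]
tool_rot: [-2.866, 1.284, -0.002]
ft_force: [0.3, 0.2, -0.1]
finger_gap: 0.0596
grip_force: 0.0
```

Request:
{"method": "play_rows", "body": {"commands": [[[0.0128, 0.118, 0], [0, 0, 0], 0.7], [[0.0128, 0.118, 0], [0, 0, 0], 0.7], [[0.0128, 0.118, 0], [0, 0, 0], 0.7], [[0.0128, 0.118, 0], [0, 0, 0], 0.7], [[0.0128, 0.118, 0], [0, 0, 0], 0.7], [[0, 0, 0], [0, 0, 0], 0.7], [[0, 0, 0], [0, 0, 0], 0.7], [[0, 0, 0], [0, 0, 0], 0.7], [[0, 0, 0], [0, 0, 0], 0.7], [[0, 0, 0], [0, 0, 0], 0.7]]}}

```text
t: 9.8
position: [0.445, 0.0038, 0.1824]
tool_rot: [-2.872, 1.272, -0.001]
ft_force: [0.1, 0.2, 1.0]
finger_gap: 0.0598
grip_force: 0.0
```

Run:
```python
from h import *
d=get_image("wrist")
c,y=tube(d); print(c,y); print([np.round(b[1]) for b in blobs(d,*GREEN,amin=400)])
x=np.array([np.cos(np.radians(y)),np.sin(np.radians(y))])
go((*(c-.002*x),.029),y)
```

```text
green [0.4482 0.0092] cap [ 0.4864 -0.0336] dist 0.0573
[0.45488791 0.00172302] -48.298201576696954
[array([267., 202.])]
turn [-0.0002 -0.      0.0028] rows>=0.1 shift [ 0.0207 -0.0213  0.5109] rows>=3.7 t 9.85 pos [0.4447 0.0036 0.1823] gap 0.0596
```

Request:
{"method": "play_rows", "body": {"commands": [[[0.0207, -0.0213, 0.06], [0, 0, 0.0028], 0.7], [[0, 0, 0.13], [0, 0, 0], 0.7], [[0, 0, 0.13], [0, 0, 0], 0.7], [[0, 0, 0.1], [0, 0, 0], 0.7], [[0, 0, 0.06], [0, 0, 0], 0.7], [[0, 0, 0.03], [0, 0, 0], 0.7], [[0, 0, 0], [0, 0, 0], 0.7], [[0, 0, 0], [0, 0, 0], 0], [[0, 0, 0], [0, 0, 0], 0], [[0, 0, 0], [0, 0, 0], 0]]}}

```text
t: 10.68
position: [0.4542, 0.0022, 0.0307]
tool_rot: [-2.864, 1.288, -0.005]
ft_force: [0.7, 1.0, 0.7]
finger_gap: 0.0238
grip_force: 0.9
```

Request:
{"method": "play_rows", "body": {"commands": [[[0, 0, 0], [0, 0, 0], 0], [[0, 0, 0], [0, 0, 0], 0], [[0, 0, 0], [0, 0, 0], 0], [[0, 0, 0], [0, 0, 0], 0], [[0, 0, -0.03], [0, 0, 0], 0], [[0, 0, -0.08], [0, 0, 0], 0], [[0, 0, -0.13], [0, 0, 0], 0], [[0, 0, -0.13], [0, 0, 0], 0], [[0, 0, -0.08], [0, 0, 0], 0], [[0, 0, 0], [0, 0, 0], 0]]}}

```text
t: 11.52
position: [0.4566, 0.0022, 0.1705]
tool_rot: [-2.86, 1.286, -0.018]
ft_force: [-0.0, -1.2, -0.2]
finger_gap: 0.0209
grip_force: 29.6
```

Run:
```python
from h import *
go((.634+.001,.090,.2),-6.7)
d=get_image("wrist"); q,r,s=pose(); k=blobs(d,*BLUE,amin=1500)[0]
for pt in ((k[1][0],k[3][:,0,1].max()),(k[1][0],k[3][:,0,1].min())): print(pt,np.round(r.inv().apply(plane(d,*pt,q[2]-.0085)-q),4))
```

```text
turn [-0.002  -0.0037 -0.2319] rows>=5.8 shift [ 0.5565 -0.3602 -0.0982] rows>=4.8 t 11.52 pos [0.4566 0.0022 0.1705] gap 0.0209
(274.6338531978824, np.int32(198)) [ 0.0388 -0.0009  0.0087]
(274.6338531978824, np.int32(140)) [ 0.0601 -0.0009  0.0088]
```

Request:
{"method": "play_rows", "body": {"commands": [[[0, 0, 0], [0, 0, -0.0387], 0], [[0, 0, 0], [0, 0, -0.0387], 0], [[0, 0, 0], [0, 0, -0.0387], 0], [[0, 0, 0], [0, 0, -0.0387], 0], [[0, 0, 0], [0, 0, -0.0387], 0], [[0, 0, 0], [0, 0, -0.0387], 0]]}}

```text
t: 12.07
position: [0.4509, 0.0019, 0.1628]
tool_rot: [3.137, -0.172, -0.006]
ft_force: [-0.3, 0.4, -0.5]
finger_gap: 0.0207
grip_force: 29.5
```

Request:
{"method": "play_rows", "body": {"commands": [[[0.0928, -0.06, 0], [0, 0, 0], 0], [[0.0928, -0.06, 0], [0, 0, 0], 0], [[0.0928, -0.06, 0], [0, 0, 0], 0], [[0.0928, -0.06, 0], [0, 0, 0], 0], [[0.0928, -0.06, 0], [0, 0, 0], 0], [[0.0928, -0.06, 0.08], [0, 0, 0], 0], [[0, 0, 0.08], [0, 0, 0], 0], [[0, 0, 0.06], [0, 0, 0], 0]]}}

```text
t: 12.73
position: [0.6298, 0.0915, 0.0937]
tool_rot: [3.136, -0.178, -0.009]
ft_force: [0.1, -0.6, -1.2]
finger_gap: 0.0204
grip_force: 29.6
```

Request:
{"method": "play_rows", "body": {"commands": [[[0, 0, 0], [0, 0, 0], 0], [[0, 0, 0], [0, 0, 0], 0], [[0, 0, 0], [0, 0, 0], 0], [[0, 0, 0], [0, 0, 0], 0], [[0, 0, 0], [0, 0, 0], 0]]}}

```text
t: 13.15
position: [0.6318, 0.09, 0.1002]
tool_rot: [-3.136, 0.182, -0.005]
ft_force: [1.1, -0.2, -0.7]
finger_gap: 0.0205
grip_force: 29.5
```

Run:
```python
from h import *
go((.635,.090,.0615),-6.7)
```

```text
turn [-0.0003 -0.001   0.0003] rows>=0.0 shift [ 0.0105 -0.0011  0.1289] rows>=0.9 t 13.15 pos [0.6318 0.09   0.1002] gap 0.0205
```

Request:
{"method": "play_rows", "body": {"commands": [[[0.0105, -0.001, 0.04], [0, 0, 0], 0], [[0, 0, 0.03], [0, 0, 0], 0], [[0, 0, 0.025], [0, 0, 0], 0], [[0, 0, 0.015], [0, 0, 0], 0], [[0, 0, 0.01], [0, 0, 0], 0], [[0, 0, 0.006], [0, 0, 0], 0], [[0, 0, 0], [0, 0, 0], 0], [[0, 0, 0], [0, 0, 0], 0], [[0, 0, 0], [0, 0, 0], 0]]}}

```text
t: 13.9
position: [0.634, 0.0921, 0.0614]
tool_rot: [-3.134, 0.18, -0.0]
ft_force: [-2.3, 1.3, 4.6]
finger_gap: 0.0204
grip_force: 30.0
```

Run:
```python
from h import *
go((.635,.090,.0615),-6.7)
```

```text
turn [-0.0008 -0.      0.0008] rows>=0.0 shift [ 0.0042  0.0067 -0.0003] rows>=0.1 t 13.9 pos [0.634  0.0921 0.0614] gap 0.0204
```

Request:
{"method": "play_rows", "body": {"commands": [[[0, 0, -0.002], [0, 0, 0], 0], [[0, 0, 0], [0, 0, 0], 0.2], [[0, 0, 0], [0, 0, 0], 0.3], [[0, 0, 0], [0, 0, 0], 0.4], [[0, 0, 0], [0, 0, 0], 0.42], [[0, 0, 0], [0, 0, 0], 0.42], [[0, 0, -0.05], [0, 0, 0], 0.42], [[0, 0, -0.1], [0, 0, 0], 0.42], [[0, 0, -0.13], [0, 0, 0], 0.42], [[0, 0, -0.13], [0, 0, 0], 0.42]]}}

```text
t: 14.73
position: [0.6332, 0.089, 0.1839]
tool_rot: [3.135, -0.183, -0.005]
ft_force: [-0.1, -0.1, 0.4]
finger_gap: 0.0356
grip_force: 0.0
```

Request:
{"method": "play_rows", "body": {"commands": [[[-0.13, 0, -0.03], [0, 0, 0], 1], [[-0.13, 0, -0.03], [0, 0, 0], 1], [[0, 0, 0], [0, 0, 0], 1], [[0, 0, 0], [0, 0, 0], 1], [[0, 0, 0], [0, 0, 0], 1], [[0, 0, 0], [0, 0, 0], 1]]}}

```text
t: 15.23
position: [0.5578, 0.0981, 0.2019]
tool_rot: [3.136, -0.184, 0.002]
ft_force: [0.5, 0.2, -0.2]
finger_gap: 0.0853
grip_force: 0.0
```

Run:
```python
from h import *
d=get_image("wrist"); cv2.imwrite("pics/w4.png",d["img"])
for b in blobs(d,*GREEN,amin=1500): print("green",np.round(b[1]),plane(d,*b[1],.0446)[:2].round(4))
for b in blobs(d,*BLUE,amin=500): print("cap",np.round(b[1]),plane(d,*b[1],.0446)[:2].round(4))
t=get_image("top")
for n,c in (("yel",YEL),("red",RED)):
    for b in blobs(t,*c,roi=(100,100,480,300)): print(n,int(b[0]),np.round(b[1],1),"lid",plane(t,*b[1],.07)[:2].round(4),"tray",plane(t,*b[1],.005)[:2].round(4),b[2][2])
go((.43,.17,.2),-6.7)
```

```text
green [184. 114.] [0.633  0.1569]
green [271. 114.] [0.6252 0.0921]
cap [178.  30.] [0.6901 0.1505]
cap [270.  30.] [0.682  0.0859]
yel 626 [143.8 212.5] lid [0.4958 0.3377] tray [0.5004 0.3558] 34.99202346801758
yel 249 [350.8 227.5] lid [ 0.456  -0.1655] tray [ 0.4586 -0.1735] 90.0
red 615 [332.2 156.6] lid [ 0.6296 -0.1229] tray [ 0.6412 -0.1286] 82.87498474121094
turn [ 0.     -0.0001  0.    ] rows>=0.0 shift [-0.4508 -0.1873  0.0053] rows>=3.5 t 15.33 pos [0.5578 0.0984 0.2016] gap 0.0853
```

View pics/w4.png

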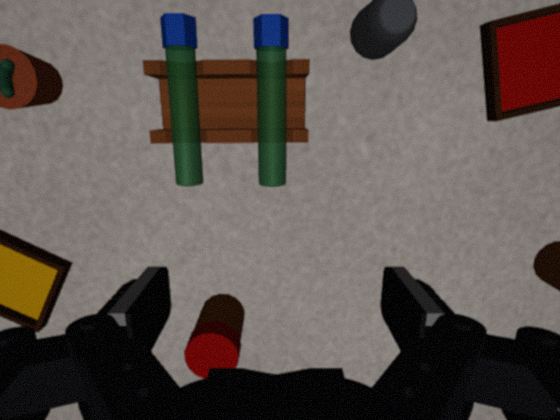

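Both tubes are cradled (184,114 and 271,114). Red jar next, with its lid at (213,350).

Request:
{"method": "play_rows", "body": {"commands": [[[-0.108, -0.04, 0], [0, 0, 0], 1], [[-0.108, -0.04, 0], [0, 0, 0], 1], [[-0.108, -0.04, 0], [0, 0, 0], 1], [[-0.108, -0.04, 0], [0, 0, 0], 1], [[0, 0, 0], [0, 0, 0], 1], [[0, 0, 0], [0, 0, 0], 1], [[0, 0, 0], [0, 0, 0], 1], [[0, 0, 0], [0, 0, 0], 1], [[0, 0, 0], [0, 0, 0], 1]]}}

```text
t: 16.08
position: [0.4348, 0.1607, 0.2019]
tool_rot: [-3.136, 0.186, -0.0]
ft_force: [-1.0, -0.4, 1.3]
finger_gap: 0.0856
grip_force: 0.0
```

```bash
cat >> h.py <<'E'
def lid(d,col,z=.07,amin=800):
    """round flat top at height z: enclosing circle of the largest blob"""
    b=blobs(d,*col,amin=amin)[0]; e=cv2.fitEllipse(b[3]); p=plane(d,*e[0],z)
    f=210/np.tan(np.radians(d["vfov"])/2); print("blob",int(b[0]),np.round(b[1]),"ellipse",np.round(e[0],1),np.round(e[1],1),"pos",p.round(4),"dia",round(max(e[1])*np.linalg.norm(p-d["pose"][:3,3])/f,4)); return p
E
python3 - <<'E'
from h import *
d=get_image("wrist")
p=lid(d,RED); go((p[0],p[1],.064),-6.7)
E
```

```text
blob 2708 [268. 203.] ellipse [268.  203.3] [58.  59.6] pos [0.4406 0.1643 0.07  ] dia 0.0432
turn [-0.     -0.     -0.0003] rows>=0.0 shift [ 0.0186 -0.0137  0.4595] rows>=3.3 t 16.13 pos [0.4346 0.1608 0.2018] gap 0.0855
```

Request:
{"method": "play_rows", "body": {"commands": [[[0.0186, -0.0137, 0.06], [0, 0, 0], 1], [[0, 0, 0.12], [0, 0, 0], 1], [[0, 0, 0.12], [0, 0, 0], 1], [[0, 0, 0.09], [0, 0, 0], 1], [[0, 0, 0.05], [0, 0, 0], 1], [[0, 0, 0.02], [0, 0, 0], 1], [[0, 0, 0], [0, 0, 0], 1], [[0, 0, 0], [0, 0, 0], 0.4], [[0, 0, 0], [0, 0, 0], 0.4], [[0, 0, 0], [0, 0, 0], 0.4]], "grip_force": 40}}

```text
t: 16.97
position: [0.4408, 0.1655, 0.0654]
tool_rot: [-3.135, 0.182, -0.005]
ft_force: [0.1, -0.3, 0.2]
finger_gap: 0.0518
grip_force: 0.0
```

Request:
{"method": "play_rows", "body": {"commands": [[[0, 0, 0], [0, 0, 0], 0.4], [[0, 0, 0], [0, 0, 0], 0.4], [[0, 0, 0], [0, 0, 0], 0.4], [[0, 0, 0], [0, 0, 0], 0.4], [[0, 0, -0.02], [0, 0, 0], 0.4], [[0, 0, -0.06], [0, 0, 0], 0.4], [[0, 0, -0.12], [0, 0, 0], 0.4], [[0, 0, -0.12], [0, 0, 0], 0.4], [[0, 0, -0.1], [0, 0, 0], 0.4], [[0, 0, 0], [0, 0, 0], 0.4]]}}

```text
t: 17.8
position: [0.4432, 0.167, 0.1966]
tool_rot: [-3.131, 0.181, -0.019]
ft_force: [1.1, 1.8, -0.1]
finger_gap: 0.0449
grip_force: 41.2
```

Run:
```python
from h import *
s=sense(); print(s["grip_force"],s["ft_force"])
go((.641,-.1286,.2),-6.7)
```

```text
41.24152064323425 [ 1.10621201  1.7751547  -0.11082664]
turn [-0.0019 -0.0038  0.0005] rows>=0.1 shift [ 0.7698  0.9015 -0.0113] rows>=8.5 t 17.8 pos [0.4432 0.167  0.1966] gap 0.0449
```

Request:
{"method": "play_rows", "body": {"commands": [[[0.05, 0.047, 0], [0, 0, 0], 0.4], [[0.094, 0.088, 0], [0, 0, 0], 0.4], [[0.094, 0.088, 0], [0, 0, 0], 0.4], [[0.094, 0.088, 0], [0, 0, 0], 0.4], [[0.094, 0.088, 0], [0, 0, 0], 0.4], [[0.094, 0.088, 0], [0, 0, 0], 0.4], [[0.072, 0.071, 0], [0, 0, 0], 0.4], [[0, 0, 0], [0, 0, 0], 0.4], [[0, 0, 0], [0, 0, 0], 0.4], [[0, 0, 0], [0, 0, 0], 0.4]]}}

```text
t: 18.63
position: [0.5955, -0.0208, 0.1889]
tool_rot: [-3.135, 0.181, 0.004]
ft_force: [-0.2, -0.4, -1.5]
finger_gap: 0.0451
grip_force: 41.3
```

Request:
{"method": "play_rows", "body": {"commands": [[[0, 0, 0], [0, 0, 0], 0.4], [[0, 0, 0], [0, 0, 0], 0.4], [[0, 0, 0], [0, 0, 0], 0.4]]}}

```text
t: 18.88
position: [0.596, -0.0202, 0.1901]
tool_rot: [-3.136, 0.178, 0.0]
ft_force: [-0.5, -0.2, -0.6]
finger_gap: 0.0448
grip_force: 41.3
```

Run:
```python
from h import *
d=get_image("wrist"); cv2.imwrite("pics/w5.png",d["img"])
for b in blobs(d,*RED,amin=1500):
    pts=cv2.boxPoints(b[2]); print(int(b[0]),np.round(b[1]),np.round(b[2][1]),plane(d,*b[1],.005)[:2].round(4),plane(d,*b[2][0],.005)[:2].round(4))
go((.641,-.1286,.125),-6.7)
```

```text
11077 [276. 304.] [120. 122.] [ 0.4896 -0.0095] [ 0.4907 -0.0089]
6499 [398. 125.] [86. 84.] [ 0.6429 -0.1287] [ 0.6428 -0.1295]
turn [-0.0001 -0.      0.001 ] rows>=0.0 shift [0.1906 0.3404 0.2174] rows>=3.2 t 18.93 pos [ 0.5961 -0.0205  0.1902] gap 0.0454
```

View pics/w5.png

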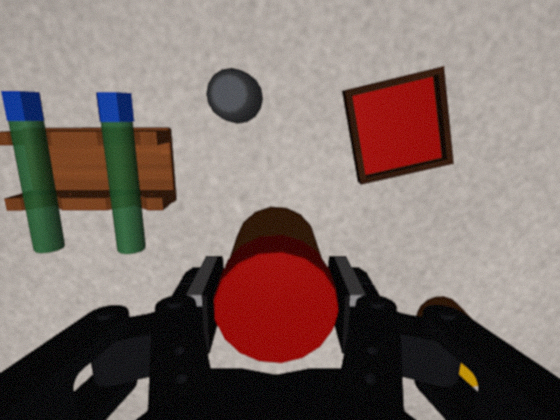

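Red tray at (398,125), clear of the salt pot at (235,95). Moving over it.

Request:
{"method": "play_rows", "body": {"commands": [[[0.048, 0.085, 0], [0, 0, 0], 0.4], [[0.048, 0.085, 0], [0, 0, 0], 0.4], [[0.048, 0.085, 0], [0, 0, 0], 0.4], [[0.048, 0.085, 0], [0, 0, 0], 0.4], [[0, 0, 0.1], [0, 0, 0], 0.4], [[0, 0, 0.1], [0, 0, 0], 0.4], [[0, 0, 0.05], [0, 0, 0], 0.4], [[0, 0, 0], [0, 0, 0], 0.4], [[0, 0, 0], [0, 0, 0], 0.4], [[0, 0, 0], [0, 0, 0], 0.4]]}}

```text
t: 19.77
position: [0.6432, -0.1294, 0.1168]
tool_rot: [3.136, -0.18, 0.005]
ft_force: [0.0, -0.7, -1.7]
finger_gap: 0.0446
grip_force: 41.3
```

Request:
{"method": "play_rows", "body": {"commands": [[[0, 0, 0], [0, 0, 0], 0.4], [[0, 0, 0], [0, 0, 0], 0.4], [[0, 0, 0], [0, 0, 0], 0.4]]}}

```text
t: 20.02
position: [0.6429, -0.1297, 0.1166]
tool_rot: [3.136, -0.181, 0.004]
ft_force: [-0.7, 0.2, -1.7]
finger_gap: 0.0447
grip_force: 41.3
```

Run:
```python
from h import *
go((.642,-.129,.0708),-6.7)
```

```text
turn [ 0.0001 -0.0009  0.0004] rows>=0.0 shift [-0.0031 -0.0021  0.1526] rows>=1.1 t 20.02 pos [ 0.6429 -0.1297  0.1166] gap 0.0447
```

Request:
{"method": "play_rows", "body": {"commands": [[[0, 0, 0.05], [0, 0, 0], 0.4], [[0, 0, 0.04], [0, 0, 0], 0.4], [[0, 0, 0.03], [0, 0, 0], 0.4], [[0, 0, 0.015], [0, 0, 0], 0.4], [[0, 0, 0.008], [0, 0, 0], 0.4], [[0, 0, 0.005], [0, 0, 0], 0.4], [[0, 0, 0.002], [0, 0, 0], 0.4], [[0, 0, 0], [0, 0, 0], 0.4], [[0, 0, 0], [0, 0, 0], 0.4], [[0, 0, 0], [0, 0, 0], 0.4]]}}

```text
t: 20.85
position: [0.6426, -0.1297, 0.0707]
tool_rot: [3.136, -0.181, 0.002]
ft_force: [-1.0, 0.3, 2.9]
finger_gap: 0.0447
grip_force: 41.4
```

Contact felt (about 4.6 N change). Releasing, rising, and heading to the yellow jar at (0.456, -0.166).

Request:
{"method": "play_rows", "body": {"commands": [[[0, 0, 0], [0, 0, 0], 0.6], [[0, 0, 0], [0, 0, 0], 0.7], [[0, 0, 0], [0, 0, 0], 0.8], [[0, 0, 0], [0, 0, 0], 0.85], [[0, 0, 0], [0, 0, 0], 0.85], [[0, 0, -0.05], [0, 0, 0], 0.85], [[0, 0, -0.1], [0, 0, 0], 0.85], [[0, 0, -0.13], [0, 0, 0], 0.85], [[0, 0, -0.13], [0, 0, 0], 0.85], [[0, 0, -0.03], [0, 0, 0], 0.85]]}}

```text
t: 21.68
position: [0.6458, -0.1301, 0.2102]
tool_rot: [3.135, -0.182, 0.022]
ft_force: [0.6, -0.4, 1.9]
finger_gap: 0.072
grip_force: 0.0
```

Request:
{"method": "play_rows", "body": {"commands": [[[-0.12, 0.01, 0], [0, 0, 0], 1], [[-0.12, 0.01, 0], [0, 0, 0], 1], [[-0.12, 0.01, 0], [0, 0, 0], 1], [[-0.12, 0.01, 0], [0, 0, 0], 1], [[-0.12, 0.01, 0], [0, 0, 0], 1], [[0, 0, 0], [0, 0, 0], 1], [[0, 0, 0], [0, 0, 0], 1], [[0, 0, 0], [0, 0, 0], 1], [[0, 0, 0], [0, 0, 0], 1], [[0, 0, 0], [0, 0, 0], 1]]}}

```text
t: 22.52
position: [0.4631, -0.1237, 0.2024]
tool_rot: [-3.136, 0.181, -0.003]
ft_force: [0.6, 0.2, -0.5]
finger_gap: 0.0851
grip_force: 0.0
```

Run:
```python
from h import *
d=get_image("wrist"); cv2.imwrite("pics/w6.png",d["img"])
p=lid(d,YEL); go((p[0],p[1],.064),-6.7)
lid(d,RED,.075)
```

```text
blob 2683 [331. 211.] ellipse [330.8 211.2] [57.  60.1] pos [ 0.4578 -0.165   0.07  ] dia 0.0445
turn [-0.     -0.0004  0.0006] rows>=0.0 shift [-0.0008  0.1388  0.4607] rows>=3.5 t 22.57 pos [ 0.4629 -0.1237  0.2022] gap 0.0851
blob 1007 [250.   8.] ellipse [240.5   8.6] [ 18.8 104. ] pos [ 0.5954 -0.1183  0.075 ] dia 0.0747
```

View pics/w6.png

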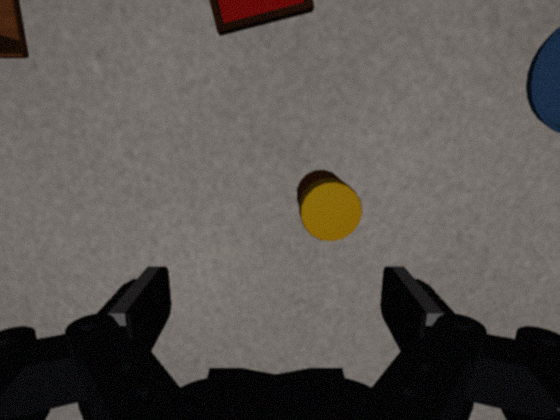

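Yellow lid at (331,211), nothing nearby. Grasping it.

Request:
{"method": "play_rows", "body": {"commands": [[[0, 0.07, 0.03], [0, 0, 0], 1], [[-0.001, 0.069, 0.03], [0, 0, 0], 1], [[0, 0, 0.12], [0, 0, 0], 1], [[0, 0, 0.12], [0, 0, 0], 1], [[0, 0, 0.09], [0, 0, 0], 1], [[0, 0, 0.05], [0, 0, 0], 1], [[0, 0, 0.02], [0, 0, 0], 1], [[0, 0, 0], [0, 0, 0], 0.4], [[0, 0, 0], [0, 0, 0], 0.4], [[0, 0, 0], [0, 0, 0], 0.4]]}}

```text
t: 23.4
position: [0.458, -0.1656, 0.0654]
tool_rot: [3.135, -0.181, 0.005]
ft_force: [0.5, 0.2, -0.4]
finger_gap: 0.0515
grip_force: 0.0
```

Request:
{"method": "play_rows", "body": {"commands": [[[0, 0, 0], [0, 0, 0], 0.4], [[0, 0, 0], [0, 0, 0], 0.4], [[0, 0, 0], [0, 0, 0], 0.4], [[0, 0, 0], [0, 0, 0], 0.4], [[0, 0, -0.02], [0, 0, 0], 0.4], [[0, 0, -0.06], [0, 0, 0], 0.4], [[0, 0, -0.12], [0, 0, 0], 0.4], [[0, 0, -0.12], [0, 0, 0], 0.4], [[0, 0, -0.1], [0, 0, 0], 0.4], [[0, 0, 0], [0, 0, 0], 0.4]]}}

```text
t: 24.23
position: [0.4602, -0.1665, 0.1966]
tool_rot: [3.132, -0.182, 0.02]
ft_force: [0.7, 0.5, -1.7]
finger_gap: 0.0449
grip_force: 41.6
```

Run:
```python
from h import *
s=sense(); print(s["grip_force"],s["ft_force"])
go((.46,.24,.195),-6.7)
```

```text
41.579105257987976 [ 0.71169249  0.5452881  -1.72970974]
turn [ 0.001  -0.0041  0.0004] rows>=0.1 shift [-0.1586 -1.3458  0.0053] rows>=9.7 t 24.23 pos [ 0.4602 -0.1665  0.1966] gap 0.0449
```

Request:
{"method": "play_rows", "body": {"commands": [[[-0.008, -0.06, 0], [0, 0, 0], 0.4], [[-0.013, -0.12, 0], [0, 0, 0], 0.4], [[-0.014, -0.13, 0], [0, 0, 0], 0.4], [[-0.015, -0.13, 0], [0, 0, 0], 0.4], [[-0.015, -0.13, 0], [0, 0, 0], 0.4], [[-0.015, -0.13, 0], [0, 0, 0], 0.4], [[-0.015, -0.13, 0], [0, 0, 0], 0.4], [[-0.015, -0.13, 0], [0, 0, 0], 0.4], [[-0.015, -0.13, 0], [0, 0, 0], 0.4], [[-0.015, -0.13, 0], [0, 0, 0], 0.4]]}}

```text
t: 25.07
position: [0.4556, 0.2043, 0.1891]
tool_rot: [3.135, -0.182, -0.003]
ft_force: [0.0, -0.1, -1.2]
finger_gap: 0.0447
grip_force: 41.6
```

Request:
{"method": "play_rows", "body": {"commands": [[[-0.012, -0.09, 0], [0, 0, 0], 0.4], [[-0.005, -0.035, 0], [0, 0, 0], 0.4], [[0, 0, 0], [0, 0, 0], 0.4], [[0, 0, 0], [0, 0, 0], 0.4], [[0, 0, 0], [0, 0, 0], 0.4], [[0, 0, 0], [0, 0, 0], 0.4], [[0, 0, 0], [0, 0, 0], 0.4]]}}

```text
t: 25.65
position: [0.4566, 0.2388, 0.1899]
tool_rot: [3.135, -0.187, 0.0]
ft_force: [-0.1, 0.1, -2.3]
finger_gap: 0.0449
grip_force: 41.5
```

Run:
```python
from h import *
d=get_image("wrist"); cv2.imwrite("pics/w7.png",d["img"])
for b in blobs(d,*YEL,amin=1500):
    print(int(b[0]),np.round(b[1]),np.round(b[2][1]),plane(d,*b[1],.005)[:2].round(4),plane(d,*b[2][0],.005)[:2].round(4))
go((.5,.355,.125),-6.7)
```

```text
10599 [276. 307.] [111. 123.] [0.3469 0.2501] [0.3465 0.2502]
5876 [130. 159.] [85. 75.] [0.5018 0.3565] [0.5021 0.3571]
turn [ 0.0003 -0.0001 -0.0005] rows>=0.0 shift [ 0.0988 -0.4     0.2165] rows>=3.3 t 25.7 pos [0.4566 0.2393 0.19  ] gap 0.0451
```

View pics/w7.png

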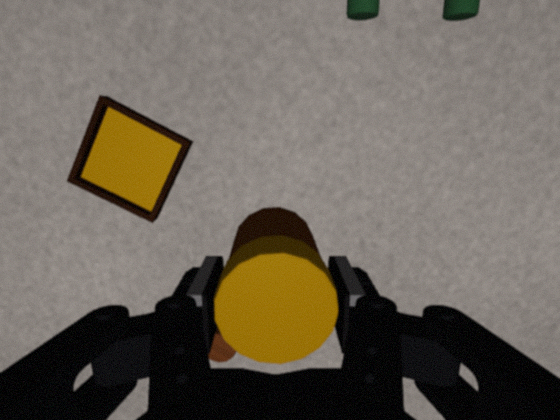

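Yellow tray at (130,159). Its rim centre puts it at about (0.501, 0.354).

Request:
{"method": "play_rows", "body": {"commands": [[[0.025, -0.099, 0], [0, 0, 0], 0.4], [[0.025, -0.099, 0], [0, 0, 0], 0.4], [[0.025, -0.099, 0], [0, 0, 0], 0.4], [[0.025, -0.099, 0], [0, 0, 0], 0.4], [[0, 0, 0.1], [0, 0, 0], 0.4], [[0, 0, 0.1], [0, 0, 0], 0.4], [[0, 0, 0.05], [0, 0, 0], 0.4], [[0, 0, 0], [0, 0, 0], 0.4], [[0, 0, 0], [0, 0, 0], 0.4], [[0, 0, 0], [0, 0, 0], 0.4]]}}

```text
t: 26.53
position: [0.5008, 0.3559, 0.1165]
tool_rot: [-3.134, 0.183, -0.003]
ft_force: [0.4, 0.7, -1.1]
finger_gap: 0.045
grip_force: 41.8
```

Request:
{"method": "play_rows", "body": {"commands": [[[0, 0, 0], [0, 0, 0], 0.4], [[0, 0, 0], [0, 0, 0], 0.4], [[0, 0, 0], [0, 0, 0], 0.4]]}}

```text
t: 26.78
position: [0.5003, 0.3561, 0.1165]
tool_rot: [-3.135, 0.182, -0.003]
ft_force: [-0.3, -0.8, -1.2]
finger_gap: 0.0447
grip_force: 41.8
```

Run:
```python
from h import *
go((.501,.354,.0708),-6.7)
```

```text
turn [-0.0006 -0.0007  0.0004] rows>=0.0 shift [0.0031 0.0067 0.1524] rows>=1.1 t 26.78 pos [0.5003 0.3561 0.1165] gap 0.0447
```

Request:
{"method": "play_rows", "body": {"commands": [[[0.003, 0.006, 0.05], [0, 0, 0], 0.4], [[0, 0, 0.04], [0, 0, 0], 0.4], [[0, 0, 0.03], [0, 0, 0], 0.4], [[0, 0, 0.015], [0, 0, 0], 0.4], [[0, 0, 0.008], [0, 0, 0], 0.4], [[0, 0, 0.005], [0, 0, 0], 0.4], [[0, 0, 0.002], [0, 0, 0], 0.4], [[0, 0, 0], [0, 0, 0], 0.4], [[0, 0, 0], [0, 0, 0], 0.4], [[0, 0, 0], [0, 0, 0], 0.4]]}}

```text
t: 27.62
position: [0.5004, 0.3538, 0.0708]
tool_rot: [-3.136, 0.182, -0.001]
ft_force: [-2.3, -1.7, 4.6]
finger_gap: 0.0447
grip_force: 42.2
```

Request:
{"method": "play_rows", "body": {"commands": [[[0, 0, 0], [0, 0, 0], 0.6], [[0, 0, 0], [0, 0, 0], 0.7], [[0, 0, 0], [0, 0, 0], 0.8], [[0, 0, 0], [0, 0, 0], 0.85], [[0, 0, 0], [0, 0, 0], 0.85], [[0, 0, -0.05], [0, 0, 0], 0.85], [[0, 0, -0.1], [0, 0, 0], 0.85], [[0, 0, -0.13], [0, 0, 0], 0.85], [[0, 0, -0.13], [0, 0, 0], 0.85], [[0, 0, -0.03], [0, 0, 0], 0.85]]}}

```text
t: 28.45
position: [0.5031, 0.3566, 0.2096]
tool_rot: [-3.127, 0.181, -0.016]
ft_force: [0.1, 1.4, 0.6]
finger_gap: 0.0724
grip_force: 0.0
```

Request:
{"method": "play_rows", "body": {"commands": [[[-0.109, 0.075, 0], [0, 0, 0], 0.85], [[-0.109, 0.075, 0], [0, 0, 0], 0.85], [[-0.109, 0.075, 0], [0, 0, 0], 0.85], [[-0.109, 0.075, 0], [0, 0, 0], 0.85], [[0, 0, 0], [0, 0, 0], 0.85], [[0, 0, 0], [0, 0, 0], 0.85], [[0, 0, 0], [0, 0, 0], 0.85], [[0, 0, 0], [0, 0, 0], 0.85], [[0, 0, 0], [0, 0, 0], 0.85]]}}

```text
t: 29.2
position: [0.3616, 0.2804, 0.2025]
tool_rot: [-3.134, 0.182, -0.002]
ft_force: [0.7, 0.6, -0.2]
finger_gap: 0.0722
grip_force: 0.0
```

Run:
```python
from h import *
d=get_image("wrist"); cv2.imwrite("pics/w8.png",d["img"])
for b in blobs(d,(4,60,30),(25,255,255),amin=800): print(int(b[0]),np.round(b[1]),np.round(b[2][1]),plane(d,*b[1],.07)[:2].round(4),plane(d,*b[1],.024)[:2].round(4))
go((.36,.29,.07),-6.7)
```

```text
8832 [157.  39.] [122. 103.] [0.4838 0.3422] [0.4941 0.3552]
3092 [260. 205.] [63. 63.] [0.3665 0.2903] [0.3552 0.2938]
turn [-0.0005 -0.0001  0.0003] rows>=0.0 shift [-0.0081 -0.0316  0.4409] rows>=3.2 t 29.25 pos [0.3613 0.2803 0.2023] gap 0.0728
```

View pics/w8.png

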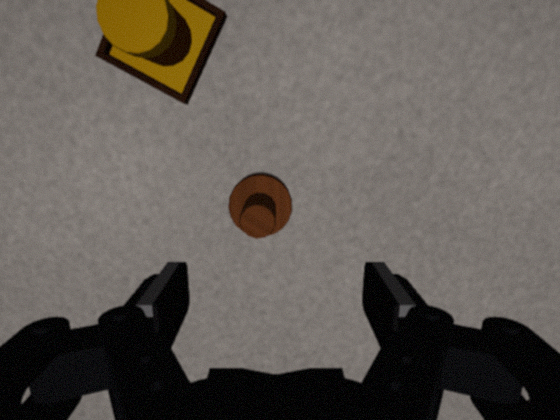

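Brush head at (260,205), with the post top at (257,220). The yellow jar stands in its tray at upper left. Gripping the post.

Request:
{"method": "play_rows", "body": {"commands": [[[-0.024, -0.04, 0.061], [0, 0, 0], 0.8], [[0, 0, 0.12], [0, 0, 0], 0.8], [[0, 0, 0.12], [0, 0, 0], 0.8], [[0, 0, 0.1], [0, 0, 0], 0.8], [[0, 0, 0.06], [0, 0, 0], 0.8], [[0, 0, 0.02], [0, 0, 0], 0.8], [[0, 0, 0], [0, 0, 0], 0.8], [[0, 0, 0], [0, 0, 0], 0.1], [[0, 0, 0], [0, 0, 0], 0.1], [[0, 0, 0], [0, 0, 0], 0.1]]}}

```text
t: 30.08
position: [0.3555, 0.2932, 0.0592]
tool_rot: [-3.134, 0.182, -0.004]
ft_force: [-1.1, 0.2, 0.4]
finger_gap: 0.0328
grip_force: 0.0
```

Request:
{"method": "play_rows", "body": {"commands": [[[0, 0, 0], [0, 0, 0], 0.1], [[0, 0, 0], [0, 0, 0], 0.1], [[0, 0, 0], [0, 0, 0], 0.1], [[0, 0, 0], [0, 0, 0], 0.1], [[0, 0, -0.02], [0, 0, 0], 0.1], [[0, 0, -0.06], [0, 0, 0], 0.1], [[0, 0, -0.12], [0, 0, 0], 0.1], [[0, 0, -0.12], [0, 0, 0], 0.1], [[0, 0, -0.12], [0, 0, 0], 0.1], [[0, 0, 0], [0, 0, 0], 0.1]]}}

```text
t: 30.92
position: [0.3574, 0.2955, 0.1969]
tool_rot: [-3.127, 0.181, -0.017]
ft_force: [0.6, 1.0, -0.6]
finger_gap: 0.0268
grip_force: 39.6
```

Run:
```python
from h import *
s=sense(); print(s["grip_force"],s["ft_force"])
go((.50,-.27,.19),-6.7)
```

```text
39.61817979812622 [ 0.62001952  1.01355782 -0.58493654]
turn [-0.0031 -0.0034  0.0004] rows>=0.1 shift [0.6919 1.8167 0.023 ] rows>=14.0 t 30.92 pos [0.3574 0.2955 0.1969] gap 0.0268
```

Request:
{"method": "play_rows", "body": {"commands": [[[0.02, 0.055, 0], [0, 0, 0], 0.1], [[0.0435, 0.114, 0], [0, 0, 0], 0.1], [[0.0435, 0.114, 0], [0, 0, 0], 0.1], [[0.0435, 0.114, 0], [0, 0, 0], 0.1], [[0.0435, 0.114, 0], [0, 0, 0], 0.1], [[0.0435, 0.114, 0], [0, 0, 0], 0.1], [[0.0435, 0.114, 0], [0, 0, 0], 0.1], [[0.0435, 0.114, 0], [0, 0, 0], 0.1], [[0.0435, 0.114, 0], [0, 0, 0], 0.1], [[0.0435, 0.114, 0], [0, 0, 0], 0.1]]}}

```text
t: 31.75
position: [0.4388, -0.046, 0.1894]
tool_rot: [3.136, -0.181, -0.001]
ft_force: [0.3, 0.2, -0.3]
finger_gap: 0.027
grip_force: 39.6
```

Request:
{"method": "play_rows", "body": {"commands": [[[0.0435, 0.114, 0], [0, 0, 0], 0.1], [[0.0435, 0.114, 0], [0, 0, 0], 0.1], [[0.0435, 0.114, 0], [0, 0, 0], 0.1], [[0.0435, 0.114, 0], [0, 0, 0], 0.1], [[0.0435, 0.114, 0], [0, 0, 0], 0.1], [[0.0435, 0.114, 0], [0, 0, 0], 0.1], [[0.02, 0.052, 0], [0, 0, 0], 0.1], [[0, 0, 0], [0, 0, 0], 0.1], [[0, 0, 0], [0, 0, 0], 0.1], [[0, 0, 0], [0, 0, 0], 0.1]]}}

```text
t: 32.58
position: [0.4973, -0.2715, 0.189]
tool_rot: [-3.134, 0.179, 0.002]
ft_force: [-0.0, 1.0, 0.2]
finger_gap: 0.0269
grip_force: 39.7
```

Request:
{"method": "play_rows", "body": {"commands": [[[0, 0, 0], [0, 0, 0], 0.1], [[0, 0, 0], [0, 0, 0], 0.1], [[0, 0, 0], [0, 0, 0], 0.1]]}}

```text
t: 32.83
position: [0.4978, -0.2719, 0.1899]
tool_rot: [-3.136, 0.178, -0.0]
ft_force: [-0.6, -0.9, -0.4]
finger_gap: 0.0271
grip_force: 39.7
```

Run:
```python
from h import *
d=get_image("wrist"); cv2.imwrite("pics/w9.png",d["img"])
for b in blobs(d,(100,80,30),(125,255,255),amin=1500):
    e=cv2.fitEllipse(cv2.convexHull(b[3])); print(int(b[0]),np.round(b[1]),np.round(e[0]),np.round(e[1]),"rim",plane(d,*e[0],.014)[:2].round(4))
go((.532,-.39,.12),-6.7)
```

```text
11292 [416. 137.] [416. 137.] [114. 127.] rim [ 0.5344 -0.3923]
turn [-0.0001 -0.      0.0009] rows>=0.0 shift [0.159  0.3766 0.233 ] rows>=3.4 t 32.88 pos [ 0.4978 -0.2722  0.1899] gap 0.0273
```

View pics/w9.png

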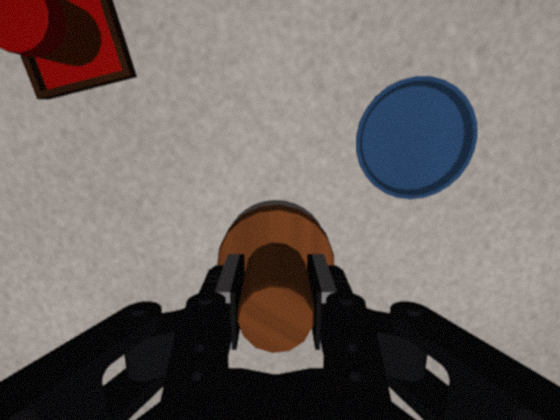

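Dish at (416,137), and the brush is held upright with the red jar in its tray. Moving over the dish.

Request:
{"method": "play_rows", "body": {"commands": [[[0.0416, 0.0957, 0], [0, 0, 0], 0.1], [[0.0416, 0.0957, 0], [0, 0, 0], 0.1], [[0.0416, 0.0957, 0], [0, 0, 0], 0.1], [[0.0416, 0.0957, 0], [0, 0, 0], 0.1], [[0, 0, 0.1], [0, 0, 0], 0.1], [[0, 0, 0.1], [0, 0, 0], 0.1], [[0, 0, 0.03], [0, 0, 0], 0.1], [[0, 0, 0], [0, 0, 0], 0.1], [[0, 0, 0], [0, 0, 0], 0.1], [[0, 0, 0], [0, 0, 0], 0.1]]}}

```text
t: 33.72
position: [0.5354, -0.3933, 0.123]
tool_rot: [3.135, -0.18, 0.005]
ft_force: [0.3, -0.0, -0.4]
finger_gap: 0.0271
grip_force: 39.8
```

Request:
{"method": "play_rows", "body": {"commands": [[[0, 0, 0], [0, 0, 0], 0.1], [[0, 0, 0], [0, 0, 0], 0.1], [[0, 0, 0], [0, 0, 0], 0.1]]}}

```text
t: 33.97
position: [0.5347, -0.3934, 0.1223]
tool_rot: [3.135, -0.181, 0.004]
ft_force: [0.9, 0.7, -1.3]
finger_gap: 0.0273
grip_force: 39.8
```

Run:
```python
from h import *
go((.534,-.392,.0642),-6.7)
```

```text
turn [ 0.0004 -0.0007  0.0005] rows>=0.0 shift [-0.0029 -0.0045  0.1936] rows>=1.4 t 33.97 pos [ 0.5347 -0.3934  0.1223] gap 0.0273
```

Request:
{"method": "play_rows", "body": {"commands": [[[0, -0.004, 0.06], [0, 0, 0], 0.1], [[0, 0, 0.05], [0, 0, 0], 0.1], [[0, 0, 0.04], [0, 0, 0], 0.1], [[0, 0, 0.02], [0, 0, 0], 0.1], [[0, 0, 0.01], [0, 0, 0], 0.1], [[0, 0, 0.006], [0, 0, 0], 0.1], [[0, 0, 0.004], [0, 0, 0], 0.1], [[0, 0, 0.002], [0, 0, 0], 0.1], [[0, 0, 0], [0, 0, 0], 0.1], [[0, 0, 0], [0, 0, 0], 0.1]]}}

```text
t: 34.8
position: [0.5344, -0.3922, 0.0644]
tool_rot: [3.136, -0.182, 0.001]
ft_force: [-2.2, 2.1, 4.1]
finger_gap: 0.0269
grip_force: 40.3
```

Request:
{"method": "play_rows", "body": {"commands": [[[0, 0, 0], [0, 0, 0], 0.1], [[0, 0, 0], [0, 0, 0], 0.1]]}}

```text
t: 34.97
position: [0.5344, -0.3922, 0.0644]
tool_rot: [3.136, -0.182, 0.002]
ft_force: [-2.3, 2.1, 6.4]
finger_gap: 0.0271
grip_force: 40.4
```

In contact, so I release, rise and back away for a final check.

Request:
{"method": "play_rows", "body": {"commands": [[[0, 0, 0], [0, 0, 0], 0.35], [[0, 0, 0], [0, 0, 0], 0.45], [[0, 0, 0], [0, 0, 0], 0.55], [[0, 0, 0], [0, 0, 0], 0.65], [[0, 0, 0], [0, 0, 0], 0.7], [[0, 0, 0], [0, 0, 0], 0.7], [[0, 0, -0.05], [0, 0, 0], 0.7], [[0, 0, -0.1], [0, 0, 0], 0.7], [[0, 0, -0.13], [0, 0, 0], 0.7], [[0, 0, -0.13], [0, 0, 0], 0.7]]}}

```text
t: 35.8
position: [0.5334, -0.3913, 0.1862]
tool_rot: [-3.135, 0.181, 0.004]
ft_force: [0.4, -1.4, 0.2]
finger_gap: 0.0599
grip_force: 0.0
```

Request:
{"method": "play_rows", "body": {"commands": [[[-0.12, 0, -0.05], [0, 0, 0], 0.7], [[-0.12, 0, -0.05], [0, 0, 0], 0.7], [[-0.12, 0, -0.05], [0, 0, 0], 0.7], [[-0.12, 0, 0], [0, 0, 0], 0.7], [[-0.1, 0, 0], [0, 0, 0], 0.7], [[0, 0, 0], [0, 0, 0], 0.7], [[0, 0, 0], [0, 0, 0], 0.7], [[0, 0, 0], [0, 0, 0], 0.7], [[0, 0, 0], [0, 0, 0], 0.7], [[0, 0, 0], [0, 0, 0], 0.7]]}}

```text
t: 36.63
position: [0.363, -0.3715, 0.2309]
tool_rot: [-3.136, 0.178, -0.001]
ft_force: [-0.4, 0.3, -0.7]
finger_gap: 0.0599
grip_force: 0.0
```

Run:
```python
from h import *
d=get_image("scene"); cv2.imwrite("pics/s2.png",cv2.resize(d["img"][60:405,130:450],None,fx=1.7,fy=1.7,interpolation=cv2.INTER_CUBIC))
```

```text
(no output)
```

View pics/s2.png

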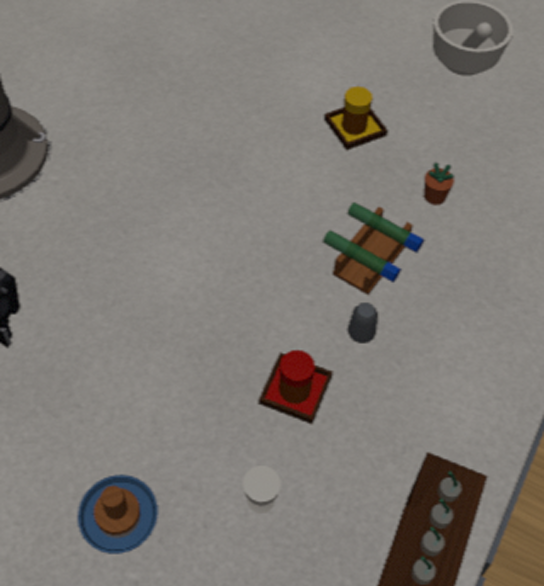

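The final view shows both tubes in the rack, the yellow jar in the yellow tray, the red jar in the red tray, the brush upright in the dish and the salt pot untouched.

```bash
python3 -c "
from station import *
print(close_job())"
```

```text
the job is handed in; nothing more can be done
None
```

I handed the job in at about 37 s with both tubes in the rack, each jar in its matching tray, the brush standing in the dish, and the salt pot untouched; the final camera view confirmed this, but no verdict came back.

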